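# Rake the heel lifts out from under the drying rack

### The job

Four red heel lifts lie on the bench under the wire drying rack, where a gripper does not fit. Draw the rake out of its wooden sleeve, put it down and take it again by the yellow end of its handle so that it reaches far enough, rake all four lifts out and into the low blue tray through its open front, without touching them with the fingers, then lay the rake down on the bench clear of the tray. Leave the polish tin, the jar, the spool and the other things on the bench where they are.

Things in the scene. Friction and masses are not known exactly. Their poses are not given: they have to be found in the camera images.
- rake: small bench rake, 130 g; origin on the bench under the middle of its blade, handle along -x. Aluminium blade in the y-z plane at x = 0: 6 mm thick, 86 wide, 45 high; at each end a cheek 5 mm thick, 26 high, reaching back to x = -35 mm (76 mm between them). Square handle 16 x 16 mm, centre line at z = 34 mm, back to x = -250 mm. Starts level, with 105 to 115 mm of the handle in the sleeve
- rake_mid (a point): the middle of the rake's handle: x = -125 mm, z = 34 mm in the rake's frame. Set down on the bench, the rake rests on the cheeks' tips and the tail: the handle then droops by about 7 degrees
- rake_tail (a point): the tail end of the rake's handle (the last 30 mm are yellow): x = -250 mm, z = 34 mm in the rake's frame
- sleeve: fixed wooden sleeve, 125 mm long (x), 52 mm wide, 60 mm high, origin under its centre; a covered channel 30 mm wide, from z = 26 to 48 mm, runs along x; the rake comes out of the mouth on its -x side (x = -62 mm)
- rack: fixed wire drying rack on four legs, open on all sides below: 190 mm deep (x), 340 mm wide (y), origin on the bench under its centre; its front is the side x = -95 mm. Legs of 10 mm diameter at the four corners; the wires run at z = 90 mm, 4 to 8 mm thick, with under 50 mm between them
- tray: fixed low blue tray, 140 mm deep (x, -70 to +70 mm) and 210 mm wide (y), origin on the bench under its centre; rims 8 mm wide and 10 mm high at the back (+x) and both sides, no rim at the front (-x, turned towards the rack); its floor is level with the bench (1 mm paint, no step)
- lift1: red heel lift, a D-shaped block with two brass dots on top, 32 mm long (x -17 to +15 mm, flat end at -x), 30 mm wide, 16 mm high; origin at its underside, in the middle of the round end; starts lying on the bench under the rack
- lift2: red heel lift, a D-shaped block with two brass dots on top, 32 mm long (x -17 to +15 mm, flat end at -x), 30 mm wide, 16 mm high; origin at its underside, in the middle of the round end; starts lying on the bench under the rack
- lift3: red heel lift, a D-shaped block with two brass dots on top, 32 mm long (x -17 to +15 mm, flat end at -x), 30 mm wide, 16 mm high; origin at its underside, in the middle of the round end; starts lying on the bench under the rack
- lift4: red heel lift, a D-shaped block with two brass dots on top, 32 mm long (x -17 to +15 mm, flat end at -x), 30 mm wide, 16 mm high; origin at its underside, in the middle of the round end; starts lying on the bench under the rack
- tin: dark round polish tin with a brass lid, 62 mm diameter, 26 mm high, origin at the centre of its underside; stands under the rack among the lifts
- jar: amber glue jar with a white cap, 44 mm diameter, 70 mm high, origin at the centre of its underside; stands at one front corner of the rack
- spool: blue spool of thread with black flanges, 44 mm diameter, 50 mm high, standing; origin at the centre of its underside; stands at one front corner of the rack
- last: green shoe last, 172 mm long (x), 52 mm wide, 65 mm high at the heel, origin at its underside; lies beyond the tray
- hammer: hammer lying at the far side of the bench, about 300 mm long, along its x
- brush: shoe brush, 120 x 40 x 38 mm, lying on its bristles at the left of the bench; origin at its underside

How it is judged:
On the way, in this order (a step that is already met when the one before it is completed fails the run):
1. the rake is drawn out of its sleeve (horizontal distance between rake_tail and sleeve above 0.08 m), for 0.1 s.
2. the rake is put down on the bench and let go (contact force between the fingers and rake below 0.2 N and height (world z) of rake below 0.03 m and linear speed of rake below 0.05 m/s), for 0.1 s.
3. the rake is held again by the yellow end of its handle (contact force between the fingers and rake above 3 N and distance between the grasp point and rake_tail below 0.06 m), for 0.1 s.
4. all four lifts are in the tray (x of lift1 in the frame of tray between -0.06 and 0.062 m and y of lift1 in the frame of tray between -0.096 and 0.096 m and z of each of lift1, lift2, lift3, lift4 in the frame of tray below 0.022 m and x of lift2 in the frame of tray between -0.06 and 0.062 m and y of lift2 in the frame of tray between -0.096 and 0.096 m and x of lift3 in the frame of tray between -0.06 and 0.062 m and y of lift3 in the frame of tray between -0.096 and 0.096 m and x of lift4 in the frame of tray between -0.06 and 0.062 m and y of lift4 in the frame of tray between -0.096 and 0.096 m), for 0.1 s.
At the end, for the whole second after the job is handed in: All four lifts lie still inside the tray (origins at least about 10 mm inside its open front and within its rims, not heaped more than 22 mm up); the rake lies still on the bench, blade down (tilt under 0.25 rad, origin below 20 mm), released, with its blade, mid-handle and tail not over the tray (all of step 4 and linear speed of each of lift1, lift2, lift3, lift4, rake below 0.02 m/s and (x of rake in the frame of tray below -0.07 m or x of rake in the frame of tray above 0.07 m or y of rake in the frame of tray below -0.105 m or y of rake in the frame of tray above 0.105 m) and (x of rake_mid in the frame of tray below -0.07 m or x of rake_mid in the frame of tray above 0.07 m or y of rake_mid in the frame of tray below -0.105 m or y of rake_mid in the frame of tray above 0.105 m) and (x of rake_tail in the frame of tray below -0.07 m or x of rake_tail in the frame of tray above 0.07 m or y of rake_tail in the frame of tray below -0.105 m or y of rake_tail in the frame of tray above 0.105 m) and height (world z) of rake below 0.02 m and angle between rake's own z axis and vertical below 0.25 rad); the robot touches nothing.
It fails at once if a lift is touched by the fingers (contact force between the fingers and lift1 above 0.5 N or contact force between the fingers and lift2 above 0.5 N or contact force between the fingers and lift3 above 0.5 N or contact force between the fingers and lift4 above 0.5 N).
It fails at once if the tin, jar, spool, last, hammer or brush is moved by more than 20 mm (distance of any of tin, jar, spool, last, hammer, brush from where it was at the start of the episode above 0.02 m).
It also fails if it takes over 72 s, if anything falls off the work surface, if the arm or the gripper's body presses on something with over 40 N, if the wrist force passes 120 N, or if a joint passes its speed limit or range.

### The arm

A 6-joint arm with a two-finger parallel gripper is mounted at the origin on the work surface. World frame = base frame: x ahead of the robot, y to its left, z up, the work surface at z = 0. Lengths are in m, angles in rad, forces in N, time in s.
With the tool pointing down it reaches from about 0.35 to 0.725 m from the base axis. Payload 6 kg.
Tool frame: the origin (TCP) lies midway between the tips of the shut fingers; the grasp point (between the pads) lies bot.grasp_offset behind it (bot.grasp_offset is the distance from the TCP to the grasp point, in m); z points along the fingers, y is the line along which they close (so a half turn about z gives the same grasp; the last joint's range is limited). The gripper opens to 85 mm and grips with 20 to 120 N. Pads are 22 mm wide; open, the fingers measure 114 mm over their backs; the gripper's body (76 mm by 85 mm) begins 54 mm behind the grasp point. The pads swing forward as they close: fully open they stand 13 mm farther back than shut.
Start: joints at [1.502, 0.04, 0.085, 0, -1.615, -0.334], TCP at [0.235, 0.552, 0.231] pointing down, gripper open.
Joint ranges: [-2.56, 2.56], [-1.29, 2.01], [-1.08, 1.49], [-3.29, 1.98], [-2.81, -0.18], [-2.99, 2.99]. Speed limits (rad/s): [2.57, 2.57, 3.01, 3.14, 3.14, 3.14].

### API

Orientations are given as a rotation vector (axis times angle).
In Python, from plant import bot gives the robot as it stands.
- The arm moves only by the tool move_arm, never from a script. Its argument "motion" is a list of rows, each an object with "delta_pos": the shift along the tool's x, y, z in mm, a list of three; "dr": the turn, a rotation vector about the tool's x, y, z in rad, a list of three. A call has 1 to 20 rows; each row shifts and turns the commanded pose from where the row before left it, along the tool's axes as they then stand; what a row does not reach is not made up. A row lasts 1/12 s, in which the tool goes at most 41.7 mm and 7.16 degrees, less where a joint would pass 70% of its speed; a pose out of reach is approached as far as the arm can. A call with a gripper value outside its range is refused whole. "jaw" is the opening, from 0 (shut) to 1 (fully open), set as the call begins (left out, the last holds). The fingers move at their own pace and stop on an object; the grip force is fixed at half the most. Time passes only in rows, so rows that do not move let the fingers close. It gives the time, the measured TCP pose, the force, the opening and the grip force at its end, in the units of the state.
- bot.read_state(): the state, without advancing time (a new reading comes with each control period).
- bot.snapshot(name): name is "scene" or "top" or "wrist"; returns the picture (384x512x3 uint8, red, green, blue); there is no depth.
- bot.camera_model(name): a dict with "fx", "fy", "cx", "cy" (pixels), "dist" ([k1, k2, p1, p2, k3] as OpenCV has them; the pictures are not rectified), "R" (3x3) and "t" (3): a world point X has camera coordinates R X + t; the wrist camera has in their place "T_tool_cam" (4x4, takes a point from camera to tool coordinates, whose origin is the TCP and whose axes are the flange's). Camera axes: x right, y down, z forward; pixel columns grow to the right and rows downward; lengths in m; the calibration is good to about 2 mm. A picture is of the moment at which its call begins: read the wrist's pose just before it. camera_model takes no time and is no camera call.
- bot.sign_off(): hands the job in; it is judged then, once.
The state is a dict: "time": time; "joint_pos": joint angles; "joint_vel": joint speeds; "effort": joint torques, N m; "ee_pos": TCP position; "ee_rot": TCP orientation; "force": force on the tool from outside, world axes, zero at the start; "moment": the same for the moment, N m; "width": finger opening in m; "grasp_force": force on a finger pad.
Only numpy, scipy, OpenCV 4.12 (cv2) and the standard library are available. Lean on these libraries where they do the work, as an engineer would, in place of code of your own. Each camera call takes 0.05 s, during which the arm holds its last target. There are 200 camera calls.

## Working session

There is one attempt and no reset: what is moved stays moved. The work goes in short steps, Python scripts to look and compute and a tool call to move; the robot and the scene stay as the last step left them, time stands still between calls to the robot, and variables do not carry over. Pictures are saved under pics/ and viewed, at most 10 in all, crops included, and the job is handed in when it is done.

Besides the shell and the picture viewer there is one more tool, called after "Request:" as name([rows], argument=value, ...), one row to a line, values as JSON. move_arm: Moves the arm, as the interface text tells. Its arguments: {"type":"object","properties":{"motion":{"type":"array"},"jaw":{"type":"number"}},"required":["motion"]}

```bash
mkdir -p pics; ls; python3 - <<'E'
from plant import bot
import cv2,numpy as np
s=bot.read_state();print({k:np.round(v,3).tolist() for k,v in s.items()},bot.grasp_offset)
for n in("scene","top"):
    im=bot.snapshot(n)[:,:,::-1];cv2.imwrite(f"pics/{n}0_raw.png",im)
    cv2.imwrite(f"pics/{n}0.png",cv2.resize(im,(800,600),interpolation=cv2.INTER_CUBIC))
    c=bot.camera_model(n);print({k:np.round(v,4).tolist() for k,v in c.items()})
c=bot.camera_model("wrist");print({k:np.round(v,4).tolist() for k,v in c.items()})
E
```

```text
pics
{'time': 0.0, 'joint_pos': [1.502, 0.041, 0.084, -0.0, -1.616, -0.334], 'joint_vel': [-0.001, -0.001, 0.001, -0.001, 0.001, -0.001], 'effort': [0.0, -36.82, 34.743, 6.933, -0.005, -0.0], 'ee_pos': [0.235, 0.552, 0.23], 'ee_rot': [3.076, -0.628, -0.0], 'force': [0.233, -0.399, -0.777], 'moment': [-0.024, 0.009, -0.002], 'grasp_force': 0.0, 'width': 0.085} 0.0187
{'fx': 495.3793, 'fy': 495.3793, 'cx': 253.8353, 'cy': 192.183, 'dist': [0.0029, 0.0, 0.0, 0.0, 0.0], 'R': [[-0.6386, 0.7695, 0.0052], [0.4328, 0.3648, -0.8244], [-0.6363, -0.5242, -0.566]], 't': [0.3102, -0.2034, 1.7831]}
{'fx': 355.6736, 'fy': 355.6736, 'cx': 256.2877, 'cy': 195.6642, 'dist': [-0.0228, 0.0, 0.0, 0.0, 0.0], 'R': [[-0.0035, -0.9997, -0.0238], [-0.9956, 0.0057, -0.0932], [0.0933, 0.0234, -0.9954]], 't': [0.0607, 0.5373, 1.0392]}
{'fx': 329.3447, 'fy': 329.3447, 'cx': 254.5325, 'cy': 194.0932, 'dist': [0.0136, 0.0, 0.0, 0.0, 0.0], 'T_tool_cam': [[-0.0002, -0.9518, -0.3068, 0.0786], [1.0, -0.0001, -0.0005, -0.0001], [0.0004, -0.3068, 0.9518, -0.1427], [0.0, 0.0, 0.0, 1.0]]}
```

View pics/top0.png

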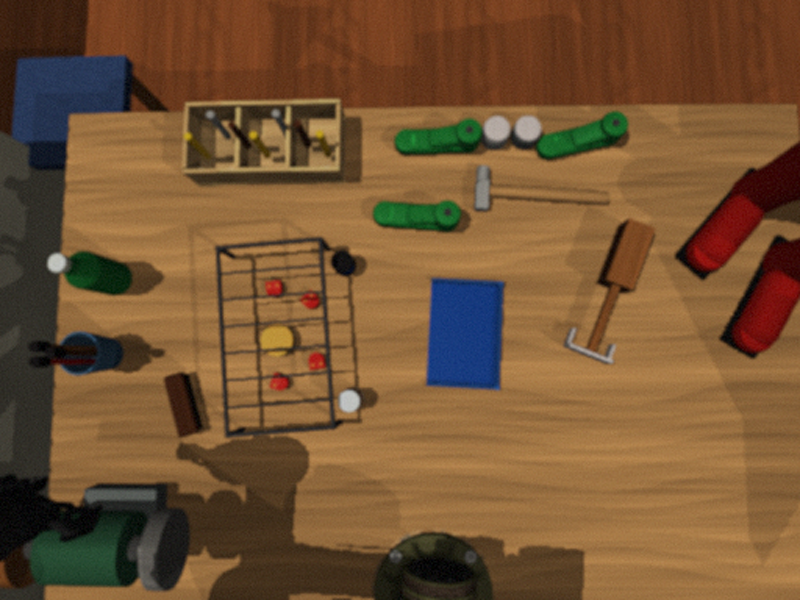

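View pics/scene0.png

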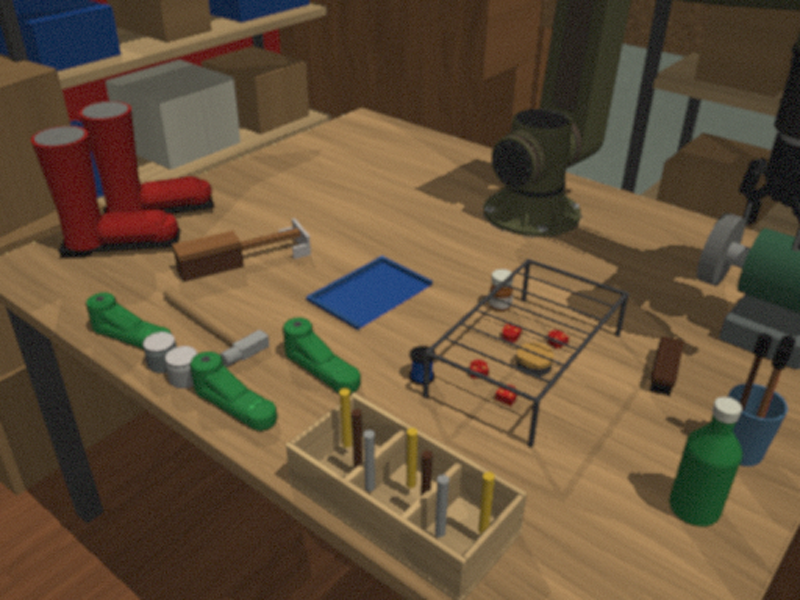

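```bash
cat > h.py <<'E'
from plant import bot
import cv2,numpy as np
def px2w(name,pts,z):
    """pixels (raw) -> world xy at height z"""
    c=bot.camera_model(name);K=np.array([[c['fx'],0,c['cx']],[0,c['fy'],c['cy']],[0,0,1]])
    u=cv2.undistortPoints(np.array(pts,float).reshape(-1,1,2),K,np.array(c['dist']))[:,0]
    R=np.array(c['R']);t=np.array(c['t']);o=-R.T@t;d=np.c_[u,np.ones(len(u))]@R
    return o+d*((z-o[2])/d[:,2])[:,None]
def w2px(name,P):
    c=bot.camera_model(name);K=np.array([[c['fx'],0,c['cx']],[0,c['fy'],c['cy']],[0,0,1]])
    return cv2.projectPoints(np.array(P,float).reshape(-1,1,3),cv2.Rodrigues(np.array(c['R']))[0],np.array(c['t']),K,np.array(c['dist']))[0][:,0]
E
python3 - <<'E'
from h import *
im=cv2.imread('pics/top0_raw.png')
a=im[130:290,130:235]; b=im[130:260,262:425]
A=cv2.resize(a,None,fx=3.7,fy=3.7,interpolation=cv2.INTER_CUBIC);B=cv2.resize(b,None,fx=4.6,fy=4.6,interpolation=cv2.INTER_CUBIC)
cv2.imwrite('pics/a.png',A);cv2.imwrite('pics/b.png',B);print(A.shape,B.shape)
f=lambda n,p,z:print(n,np.round(px2w('top',np.array(p)/1.5625,z)[:,:2],3).tolist())
f('rake',[(567,348),(612,360)],.045);f('handle',[(605,320)],.042)
f('sleeve',[(600,283),(634,292),(625,220),(654,230)],.06)
f('tray',[(433,280),(504,281),(427,386),(500,389)],.01)
f('rack',[(218,247),(325,240),(228,434),(336,427)],.09)
f('lifts',[(274,287),(311,300),(317,361),(280,382)],.016)
f('tin',[(277,340)],.026);f('jar',[(349,401)],.07);f('spool',[(343,262)],.05)
E
```

```text
(592, 388, 3) (598, 750, 3)
rake [[0.455, -0.252], [0.432, -0.334]]
handle [[0.507, -0.325]]
sleeve [[0.575, -0.312], [0.557, -0.374], [0.693, -0.363], [0.674, -0.417]]
tray [[0.589, -0.005], [0.586, -0.143], [0.384, 0.008], [0.378, -0.131]]
rack [[0.642, 0.392], [0.653, 0.194], [0.304, 0.365], [0.316, 0.172]]
lifts [[0.577, 0.305], [0.551, 0.232], [0.433, 0.22], [0.393, 0.291]]
tin [[0.473, 0.295]]
jar [[0.36, 0.151]]
spool [[0.619, 0.166]]
```

View pics/b.png

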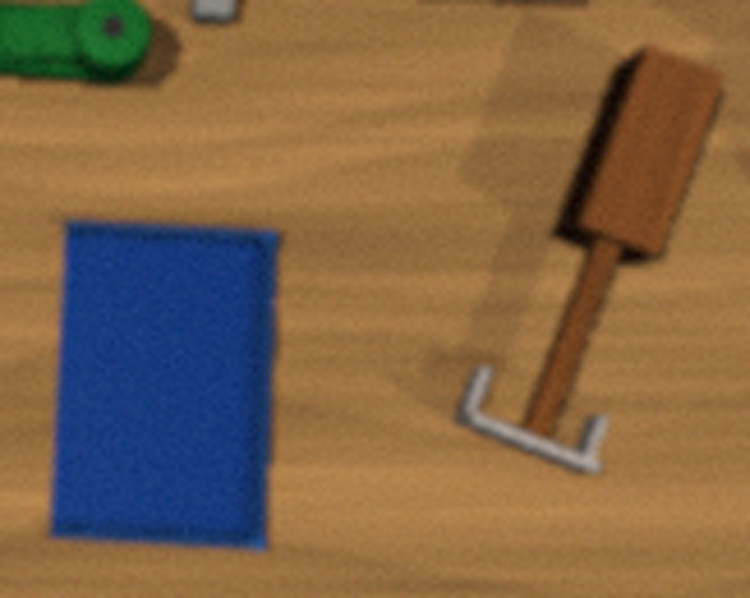

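View pics/a.png

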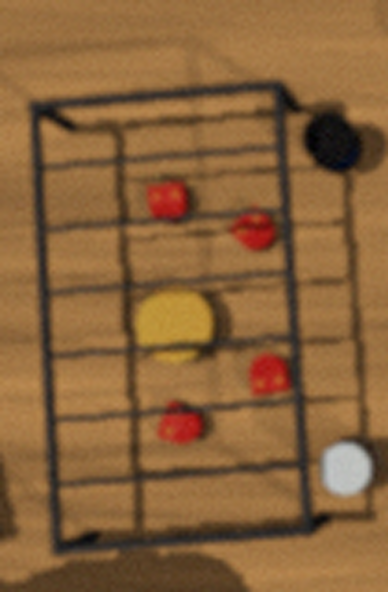

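```bash
cat >> h.py <<'E'
from scipy.spatial.transform import Rotation as Rn
def rel(P,yaw,pitch=0,s=None):
    """total delta (mm, in present tool axes) and dr to TCP P with tool x at yaw, tool down, then tilted by pitch about tool y"""
    s=s or bot.read_state();R0=Rn.from_rotvec(s['ee_rot'])
    R1=Rn.from_matrix(np.array([[np.cos(yaw),np.sin(yaw),0],[np.sin(yaw),-np.cos(yaw),0],[0,0,-1]]).astype(float))*Rn.from_rotvec([0,pitch,0])
    print('delta',np.round(R0.inv().apply(np.array(P)-s['ee_pos'])*1000,1),'dr',np.round((R0.inv()*R1).as_rotvec(),4))
def st():
    s=bot.read_state();R=Rn.from_rotvec(s['ee_rot']).as_matrix()
    print('t',round(s['time'],2),'p',np.round(s['ee_pos'],4),'yaw',round(np.degrees(np.arctan2(R[1,0],R[0,0])),2),'z',np.round(R[:,2],3),'F',np.round(s['force'],1),'w',round(s['width'],4),'g',round(s['grasp_force'],1),'j',np.round(s['joint_pos'],2))
E
python3 - <<'E'
from h import *
def f(n,p,z,s,o):
    r=px2w('top',np.array(p)/s+o,z)[:,:2];print(n,np.round(r,4).tolist());return r
o=np.array([262,130]);b=f('blade',[(462,418),(600,468)],.045,4.6,o);h=f('h',[(608,245),(541,430)],.042,4.6,o)
ss=f('sl',[(650,45),(722,78),(580,230),(660,258)],.06,4.6,o)
d=h[1]-h[0];print(np.degrees(np.arctan2(d[1],d[0])),np.linalg.norm(d))
d=ss[2:].mean(0)-ss[:2].mean(0);print(np.degrees(np.arctan2(d[1],d[0])),ss[2:].mean(0),np.linalg.norm(d))
f('tray',[(68,225),(278,233),(52,537),(267,548)],.01,4.6,o)
o=np.array([130,130]);f('lifts',[(168,201),(254,231),(268,375),(180,424)],.016,3.7,o)
f('tin',[(175,326)],.026,3.7,o);f('jar',[(347,468)],.07,3.7,o);f('spool',[(330,142)],.05,3.7,o);f('rack',[(281,88),(307,530)],.09,3.7,o)
g=b.mean(0)+.068*np.array([np.cos(np.radians(-22)),np.sin(np.radians(-22))]);print('mid',b.mean(0),g)
rel([g[0],g[1],.2],np.radians(-22));st()
E
```

```text
blade [[0.4604, -0.2505], [0.4286, -0.3363]]
h [[0.5704, -0.3479], [0.4527, -0.301]]
sl [[0.6961, -0.3733], [0.6744, -0.4179], [0.5777, -0.3241], [0.5597, -0.3736]]
158.27091300938332 0.12671841194010905
158.15267689966984 [ 0.56869636 -0.34886331] 0.12558500981251153
tray [[0.59, -0.004], [0.5837, -0.1427], [0.385, 0.0082], [0.3775, -0.1313]]
lifts [[0.5747, 0.3053], [0.5494, 0.2336], [0.4316, 0.2209], [0.3922, 0.2923]]
tin [[0.4714, 0.2952]]
jar [[0.3609, 0.1499]]
spool [[0.6169, 0.1671]]
rack [[0.6525, 0.2002], [0.3165, 0.1775]]
mid [ 0.44449996 -0.29340042] [ 0.50754846 -0.31887367]
delta [592.  694.1  31.6] dr [ 0.0016 -0.0001 -0.0188]
t 0.1 p [0.235  0.5517 0.2304] yaw -23.08 z [-0.    -0.002 -1.   ] F [-0.8  0.4 -0.4] w 0.0854 g 0.0 j [ 1.5   0.04  0.08 -0.   -1.62 -0.33]
```

Request:
move_arm([
  {"delta_pos": [23,27,0],"dr": [0,0,0]},
  {"delta_pos": [23,27,0],"dr": [0,0,0]},
  {"delta_pos": [23,27,0],"dr": [0,0,0]},
  {"delta_pos": [23,27,0],"dr": [0,0,0]},
  {"delta_pos": [23,27,0],"dr": [0,0,0]},
  {"delta_pos": [23,27,0],"dr": [0,0,0]},
  {"delta_pos": [23,27,0],"dr": [0,0,0]},
  {"delta_pos": [23,27,0],"dr": [0,0,0]},
  {"delta_pos": [23,27,0],"dr": [0,0,0]},
  {"delta_pos": [23,27,0],"dr": [0,0,0]},
  {"delta_pos": [23,27,0],"dr": [0,0,0]},
  {"delta_pos": [23,27,0],"dr": [0,0,0]},
  {"delta_pos": [23,27,0],"dr": [0,0,0]},
  {"delta_pos": [23,27,0],"dr": [0,0,0]},
  {"delta_pos": [23,27,0],"dr": [0,0,0]},
  {"delta_pos": [23,27,0],"dr": [0,0,0]},
  {"delta_pos": [23,27,0],"dr": [0,0,0]},
  {"delta_pos": [23,27,0],"dr": [0,0,0]},
  {"delta_pos": [23,27,0],"dr": [0,0,0]},
  {"delta_pos": [23,27,0],"dr": [0,0,0]},
], jaw=1)

```text
time: 1.77
ee_pos: [0.4466, -0.1271, 0.2311]
ee_rot: [-3.078, 0.629, -0.0]
force: [0.3, 0.9, 0.4]
width: 0.0858
grasp_force: 0.0
```

```bash
python3 -c "
from h import *
st();rel([.5075,-.321,.12],np.radians(-21.8))"
```

```text
t 1.77 p [ 0.4466 -0.1271  0.2311] yaw -23.09 z [ 0.  0. -1.] F [0.3 0.9 0.4] w 0.0858 g 0.0 j [ 0.16 -0.33 -0.25 -0.   -1.65  1.01]
delta [132.  154.5 111.1] dr [-0.0002  0.     -0.0225]
```

Request:
move_arm([
  {"delta_pos": [22,26,10],"dr": [0,0,0]},
  {"delta_pos": [22,26,10],"dr": [0,0,0]},
  {"delta_pos": [22,26,20],"dr": [0,0,0]},
  {"delta_pos": [22,26,20],"dr": [0,0,0]},
  {"delta_pos": [22,26,20],"dr": [0,0,-0.022]},
  {"delta_pos": [22,24.5,20],"dr": [0,0,0]},
  {"delta_pos": [0,0,11],"dr": [0,0,0]},
  {"delta_pos": [0,0,0],"dr": [0,0,0]},
])

```text
time: 2.43
ee_pos: [0.5062, -0.3192, 0.1149]
ee_rot: [-3.082, 0.599, 0.013]
force: [-0.8, 0.4, -0.8]
width: 0.0852
grasp_force: 0.0
```

```bash
python3 -c "
from h import *
st();im=bot.snapshot('wrist')[:,:,::-1];cv2.imwrite('pics/w1.png',cv2.resize(im,(800,600)))
c=bot.camera_model('wrist');s=bot.read_state();T=np.array(c['T_tool_cam']);R=Rn.from_rotvec(s['ee_rot']).as_matrix()
# expected handle centre line pixels at z=.042
K=np.array([[c['fx'],0,c['cx']],[0,c['fy'],c['cy']],[0,0,1]])
d=np.array([np.cos(np.radians(158.2)),np.sin(np.radians(158.2))])
for k in(-.06,-.03,0,.03,.068):
    P=np.r_[np.array([.5075,-.321])+k*d,.042]
    q=T[:3,:3].T@(R.T@(P-s['ee_pos'])-T[:3,3]);print(k,(K@(q/q[2]))[:2]*1.5625)
"
```

```text
t 2.43 p [ 0.5062 -0.3192  0.1149] yaw -21.99 z [-0.008  0.003 -1.   ] F [-0.8  0.4 -0.8] w 0.0852 g 0.0 j [-0.23  0.06 -0.1  -0.   -1.41  1.42]
-0.06 [402.39268225 180.37349584]
-0.03 [402.32644374 251.52396236]
0 [402.2655465  316.93708432]
0.03 [402.2093695  377.27992816]
0.068 [402.1441704  447.31390713]
```

View pics/w1.png

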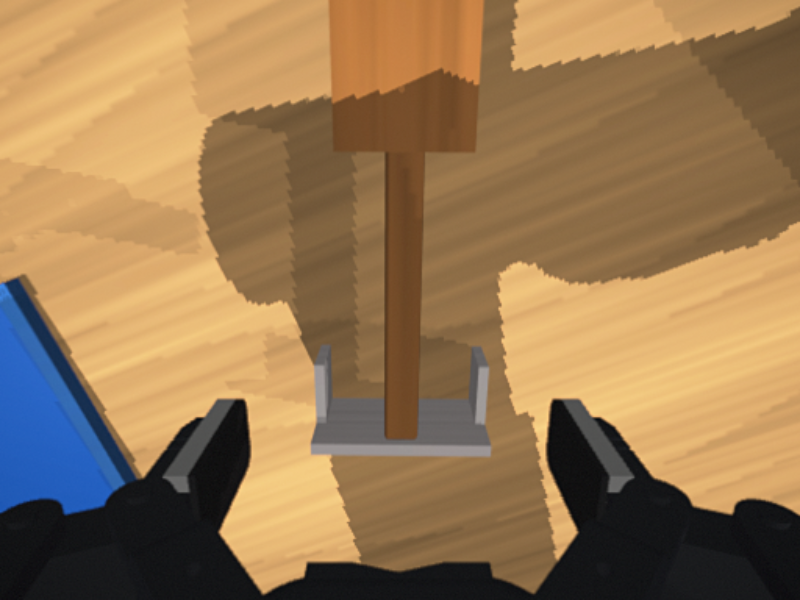

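```bash
python3 -c "
from h import *
st();rel([.5075,-.321,.015],np.radians(-21.8))"
```

```text
t 2.48 p [ 0.507  -0.3188  0.1179] yaw -21.9 z [-0.005  0.001 -1.   ] F [0.1 1.3 0.6] w 0.0856 g 0.0 j [-0.23  0.06 -0.1  -0.   -1.41  1.42]
delta [  1.8   1.8 102.9] dr [ 0.0004  0.0048 -0.0017]
```

Request:
move_arm([
  {"delta_pos": [0,0,20],"dr": [0,0,0]},
  {"delta_pos": [0,0,20],"dr": [0,0,0]},
  {"delta_pos": [0,0,20],"dr": [0,0,0]},
  {"delta_pos": [0,0,20],"dr": [0,0,0]},
  {"delta_pos": [0,0,15],"dr": [0,0,0]},
  {"delta_pos": [0,0,10],"dr": [0,0,0]},
  {"delta_pos": [0,0,0],"dr": [0,0,0]},
  {"delta_pos": [0,0,0],"dr": [0,0,0]},
])

```text
time: 3.15
ee_pos: [0.5089, -0.3185, 0.0168]
ee_rot: [3.084, -0.593, 0.002]
force: [-0.2, 0.4, 0.3]
width: 0.0853
grasp_force: 0.0
```

Request:
move_arm([
  {"delta_pos": [0,0,0],"dr": [0,0,0]},
  {"delta_pos": [0,0,0],"dr": [0,0,0]},
  {"delta_pos": [0,0,0],"dr": [0,0,0]},
  {"delta_pos": [0,0,0],"dr": [0,0,0]},
  {"delta_pos": [0,0,0],"dr": [0,0,0]},
  {"delta_pos": [0,0,0],"dr": [0,0,0]},
], jaw=0)

```text
time: 3.65
ee_pos: [0.5084, -0.3191, 0.016]
ee_rot: [3.084, -0.594, 0.001]
force: [0.6, 0.7, 1.2]
width: 0.0151
grasp_force: 59.0
```

```bash
python3 -c "
from h import *
st()"
```

```text
t 3.65 p [ 0.5084 -0.3191  0.016 ] yaw -21.82 z [ 0.001 -0.001 -1.   ] F [0.6 0.7 1.2] w 0.0151 g 59.0 j [-0.23  0.12 -0.23  0.   -1.22  1.42]
```

Request:
move_arm([
  {"delta_pos": [0,0,-2],"dr": [0,0,0]},
  {"delta_pos": [-5,0,0],"dr": [0,0,0]},
  {"delta_pos": [-12,0,0],"dr": [0,0,0]},
  {"delta_pos": [-15,0,0],"dr": [0,0,0]},
  {"delta_pos": [-15,0,0],"dr": [0,0,0]},
  {"delta_pos": [-15,0,0],"dr": [0,0,0]},
  {"delta_pos": [-15,0,0],"dr": [0,0,0]},
  {"delta_pos": [-15,0,0],"dr": [0,0,0]},
  {"delta_pos": [-15,0,0],"dr": [0,0,0]},
  {"delta_pos": [-15,0,0],"dr": [0,0,0]},
  {"delta_pos": [-15,0,0],"dr": [0,0,0]},
  {"delta_pos": [-12,0,0],"dr": [0,0,0]},
  {"delta_pos": [-6,0,0],"dr": [0,0,0]},
  {"delta_pos": [0,0,0],"dr": [0,0,0]},
  {"delta_pos": [0,0,1],"dr": [0,-0.03,0]},
  {"delta_pos": [0,0,1],"dr": [0,-0.03,0]},
  {"delta_pos": [0,0,1],"dr": [0,-0.03,0]},
  {"delta_pos": [0,0,1],"dr": [0,-0.03,0]},
  {"delta_pos": [0,0,1],"dr": [0,0,0]},
  {"delta_pos": [0,0,0],"dr": [0,0,0]},
])

```text
time: 5.32
ee_pos: [0.3647, -0.2614, 0.0121]
ee_rot: [-3.058, 0.59, 0.183]
force: [-0.3, 0.3, -0.7]
width: 0.0149
grasp_force: 59.2
```

```bash
python3 -c "
from h import *
st();im=bot.snapshot('top')[:,:,::-1];cv2.imwrite('pics/top1.png',cv2.resize(im[130:300,270:440],None,fx=3.5,fy=3.5,interpolation=cv2.INTER_CUBIC))"
```

```text
t 5.32 p [ 0.3647 -0.2614  0.0121] yaw -21.83 z [-0.111  0.044 -0.993] F [-0.3  0.3 -0.7] w 0.0149 g 59.2 j [-0.19 -0.17 -0.52 -0.02 -1.34  1.38]
```

View pics/top1.png

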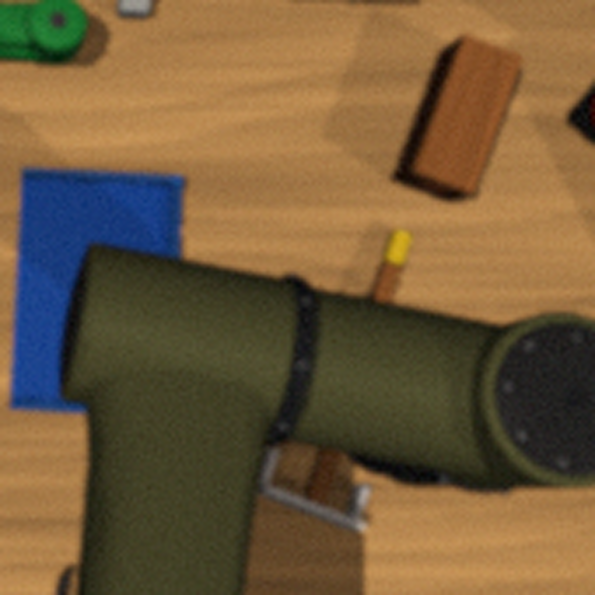

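Request:
move_arm([
  {"delta_pos": [0,0,0],"dr": [0,0,0]},
  {"delta_pos": [0,0,0],"dr": [0,0,0]},
  {"delta_pos": [0,0,0],"dr": [0,0,0]},
  {"delta_pos": [0,0,0],"dr": [0,0,0]},
  {"delta_pos": [0,0,0],"dr": [0,0,0]},
  {"delta_pos": [0,0,-10],"dr": [0,0,0]},
  {"delta_pos": [0,0,-20],"dr": [0,0,0]},
  {"delta_pos": [0,0,-20],"dr": [0,0,0]},
  {"delta_pos": [0,0,-20],"dr": [0,0,0]},
  {"delta_pos": [15,0,0],"dr": [0,0,0]},
  {"delta_pos": [25,0,0],"dr": [0,0,0]},
  {"delta_pos": [25,0,0],"dr": [0,0,0]},
  {"delta_pos": [25,0,0],"dr": [0,0,0]},
  {"delta_pos": [25,0,0],"dr": [0,0,0]},
  {"delta_pos": [20,0,0],"dr": [0,0,0]},
  {"delta_pos": [10,0,0],"dr": [0,0,0]},
  {"delta_pos": [0,0,0],"dr": [0,0,0]},
  {"delta_pos": [0,0,0],"dr": [0,0,0]},
], jaw=1)

```text
time: 6.87
ee_pos: [0.5055, -0.3177, 0.0646]
ee_rot: [-3.057, 0.589, 0.185]
force: [-0.1, 0.7, -0.8]
width: 0.0856
grasp_force: 0.0
```

```bash
python3 -c "
from h import *
st();im=bot.snapshot('wrist')[:,:,::-1];cv2.imwrite('pics/w2.png',cv2.resize(im,(800,600)))"
```

```text
t 6.87 p [ 0.5055 -0.3177  0.0646] yaw -21.83 z [-0.112  0.044 -0.993] F [-0.1  0.7 -0.8] w 0.0856 g 0.0 j [-0.24  0.18 -0.06 -0.02 -1.44  1.43]
```

View pics/w2.png

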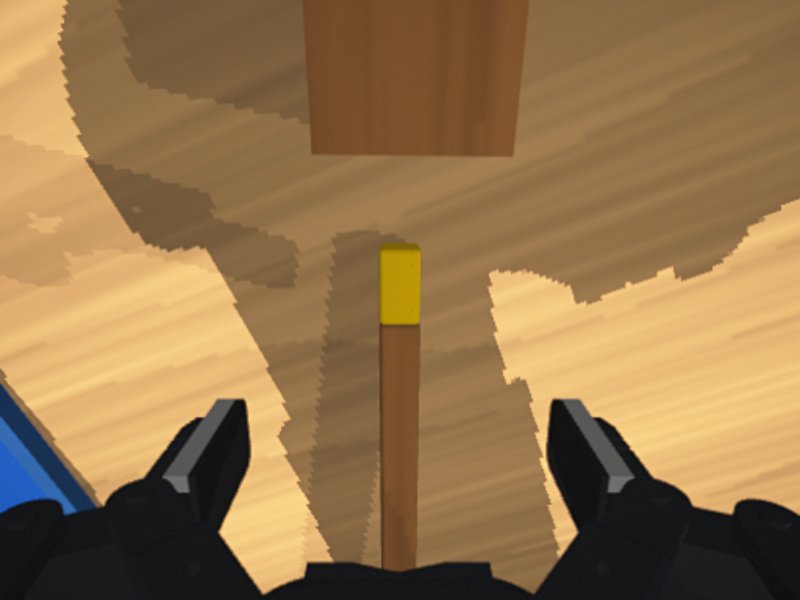

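```bash
cat >> h.py <<'E'
def wr(pts,z,s=None):
    """wrist pixels (raw) -> world at height z"""
    s=s or bot.read_state();c=bot.camera_model('wrist');T=np.array(c['T_tool_cam']);R=Rn.from_rotvec(s['ee_rot']).as_matrix()
    K=np.array([[c['fx'],0,c['cx']],[0,c['fy'],c['cy']],[0,0,1]])
    u=cv2.undistortPoints(np.array(pts,float).reshape(-1,1,2),K,np.array(c['dist']))[:,0]
    o=R@T[:3,3]+s['ee_pos'];d=np.c_[u,np.ones(len(u))]@(R@T[:3,:3]).T
    return o+d*((z-o[2])/d[:,2])[:,None]
E
python3 -c "
from h import *
p=wr(np.array([(400,246),(399,324)])/1.5625,.0165);print(p,np.linalg.norm(p[0]-p[1]))
h=np.radians(-21.8);t=p[0,:2]-.024*np.array([np.cos(h),np.sin(h)])
rel([t[0],t[1],.004],h,-.12);rel([t[0],t[1],.03],h,-.12)"
```

```text
[[ 0.53748455 -0.33121873  0.0165    ]
 [ 0.50773928 -0.31894256  0.0165    ]] 0.03217895564830329
delta [18.2  0.6 59.1] dr [ 0.0001  0.0001 -0.0004]
delta [15.1  0.7 33.3] dr [ 0.0001  0.0001 -0.0004]
```

Request:
move_arm([
  {"delta_pos": [9,0,15],"dr": [0,0,0]},
  {"delta_pos": [9,0,18],"dr": [0,0,0]},
  {"delta_pos": [0,0,16],"dr": [0,0,0]},
  {"delta_pos": [0,0,10],"dr": [0,0,0]},
  {"delta_pos": [0,0,0],"dr": [0,0,0]},
  {"delta_pos": [0,0,0],"dr": [0,0,0]},
  {"delta_pos": [0,0,0],"dr": [0,0,0]},
])

```text
time: 7.5
ee_pos: [0.516, -0.3221, 0.0055]
ee_rot: [-3.058, 0.589, 0.18]
force: [-0.2, -0.2, 0.2]
width: 0.0853
grasp_force: 0.0
```

Request:
move_arm([
  {"delta_pos": [0,0,0],"dr": [0,0,0]},
  {"delta_pos": [0,0,0],"dr": [0,0,0]},
  {"delta_pos": [0,0,0],"dr": [0,0,0]},
  {"delta_pos": [0,0,0],"dr": [0,0,0]},
  {"delta_pos": [0,0,0],"dr": [0,0,0]},
  {"delta_pos": [0,0,0],"dr": [0,0,0]},
], jaw=0)

```text
time: 8.0
ee_pos: [0.5156, -0.3218, 0.004]
ee_rot: [-3.058, 0.589, 0.183]
force: [0.1, 0.4, 1.2]
width: 0.0144
grasp_force: 61.5
```

```bash
python3 -c "
from h import *
st();rel([.5,-.3,.10],np.radians(-90))"
```

```text
t 8.0 p [ 0.5156 -0.3218  0.004 ] yaw -21.82 z [-0.111  0.044 -0.993] F [0.1 0.4 1.2] w 0.0144 g 61.5 j [-0.24  0.26 -0.09 -0.02 -1.34  1.43]
delta [-33.9 -14.4 -92.7] dr [0.0715 0.1052 1.1885]
```

Request:
move_arm([
  {"delta_pos": [0,0,-6],"dr": [0,0,0]},
  {"delta_pos": [0,0,-15],"dr": [0,0,0]},
  {"delta_pos": [0,0,-20],"dr": [0,0,0]},
  {"delta_pos": [0,0,-20],"dr": [0,0,0]},
  {"delta_pos": [0,0,-20],"dr": [0,0.03,0]},
  {"delta_pos": [0,0,-20],"dr": [0,0.03,0]},
  {"delta_pos": [0,0,0],"dr": [0,0.03,0]},
  {"delta_pos": [0,0,0],"dr": [0,0.03,0]},
  {"delta_pos": [0,0,0],"dr": [0,0,0.04]},
  {"delta_pos": [0,0,0],"dr": [0,0,0.08]},
  {"delta_pos": [0,0,0],"dr": [0,0,0.1]},
  {"delta_pos": [0,0,0],"dr": [0,0,0.1]},
  {"delta_pos": [0,0,0],"dr": [0,0,0.1]},
  {"delta_pos": [0,0,0],"dr": [0,0,0.1]},
  {"delta_pos": [0,0,0],"dr": [0,0,0.1]},
  {"delta_pos": [0,0,0],"dr": [0,0,0.1]},
  {"delta_pos": [0,0,0],"dr": [0,0,0.1]},
  {"delta_pos": [0,0,0],"dr": [0,0,0.1]},
  {"delta_pos": [0,0,0],"dr": [0,0,0.1]},
  {"delta_pos": [0,0,0],"dr": [0,0,0.1]},
])

```text
time: 9.67
ee_pos: [0.5261, -0.3259, 0.1041]
ee_rot: [2.292, -2.148, -0.0]
force: [0.2, -0.3, -1.6]
width: 0.0145
grasp_force: 61.2
```

```bash
python3 -c "
from h import *
st();rel([.5615,-.08,.053],np.radians(-90))"
```

```text
t 9.67 p [ 0.5261 -0.3259  0.1041] yaw -86.27 z [-0.  0. -1.] F [ 0.2 -0.3 -1.6] w 0.0145 g 61.2 j [-0.23  0.11 -0.07  0.   -1.39  0.3 ]
delta [-243.1  -51.4   51.1] dr [0.0004 0.     0.065 ]
```

Request:
move_arm([
  {"delta_pos": [-12,-3,0],"dr": [0,0,0]},
  {"delta_pos": [-22,-5,0],"dr": [0,0,0]},
  {"delta_pos": [-25,-5,0],"dr": [0,0,0]},
  {"delta_pos": [-25,-5,6],"dr": [0,0,0]},
  {"delta_pos": [-25,-5,9],"dr": [0,0,0]},
  {"delta_pos": [-25,-5,9],"dr": [0,0,0]},
  {"delta_pos": [-25,-5,9],"dr": [0,0,0]},
  {"delta_pos": [-25,-5,9],"dr": [0,0,0]},
  {"delta_pos": [-25,-5,9],"dr": [0,0,0]},
  {"delta_pos": [-22,-5,0],"dr": [0,0,0]},
  {"delta_pos": [-12,-3,0],"dr": [0,0,0.065]},
  {"delta_pos": [0,0,0],"dr": [0,0,0]},
  {"delta_pos": [0,0,0],"dr": [0,0,0]},
])

```text
time: 10.75
ee_pos: [0.56, -0.0791, 0.0532]
ee_rot: [2.231, -2.211, -0.0]
force: [-0.4, -0.8, -1.4]
width: 0.0143
grasp_force: 61.2
```

```bash
python3 -c "
from h import *
st();
a=bot.snapshot('top')[:,:,::-1][120:300,120:330];b=bot.snapshot('scene')[:,:,::-1][130:310,190:420]
a=cv2.resize(a,None,fx=1.9,fy=3.3/1.1);a=cv2.resize(bot.snapshot('top')[:,:,::-1][120:300,120:330],(399,342),interpolation=cv2.INTER_CUBIC);b=cv2.resize(b,(400,313),interpolation=cv2.INTER_CUBIC)
a=cv2.copyMakeBorder(a,0,0,0,1,0);b=cv2.copyMakeBorder(b,0,29,0,0,0)
cv2.imwrite('pics/c3.png',np.hstack([a,b]))
# predicted blade corners
s=bot.read_state();p=s['ee_pos'];bz=p[2]-.027
B=[[p[0]+dx,p[1]+.226,bz+.045] for dx in(-.043,.043)]
print((w2px('top',B)-[120,120])*1.9,(w2px('scene',B)-[190,130])*1.739+[400,0])"
```

```text
t 10.75 p [ 0.56   -0.0791  0.0532] yaw -89.48 z [-0. -0. -1.] F [-0.4 -0.8 -1.4] w 0.0143 g 61.2 j [ 0.21  0.   -0.28  0.   -1.29 -0.21]
[[200.50456357 154.92280895]
 [200.7696471   98.56299186]] [[570.5707596  117.61188735]
 [536.23074883 143.0093325 ]]
```

View pics/c3.png

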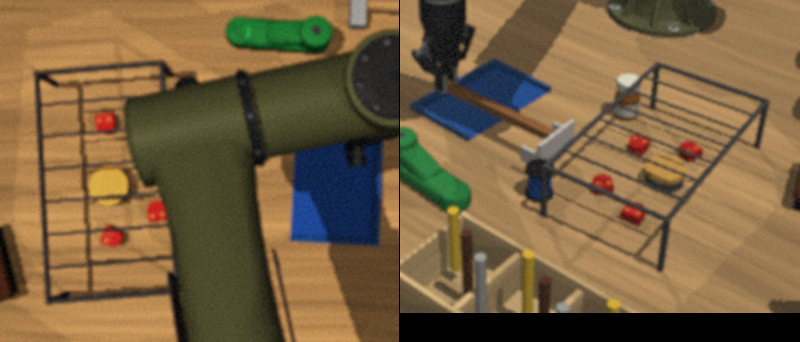

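Request:
move_arm([
  {"delta_pos": [0,8,0],"dr": [0,0,0]},
  {"delta_pos": [0,12,0],"dr": [0,0,0.01]},
  {"delta_pos": [0,5,0],"dr": [0,0,0]},
  {"delta_pos": [0,0,0],"dr": [0,0,0]},
  {"delta_pos": [0,0,0],"dr": [0,0,0]},
])

```text
time: 11.32
ee_pos: [0.535, -0.0804, 0.0535]
ee_rot: [-2.216, 2.226, -0.001]
force: [0.4, -0.0, -1.7]
width: 0.0142
grasp_force: 61.2
```

```bash
python3 -c "
from h import *
st();
raw=bot.snapshot('scene');b=raw[:,:,::-1]
s=bot.read_state();p=s['ee_pos']
x0,y0=225,155;cr=cv2.resize(b[y0:y0+110,x0:x0+130],None,fx=5.4,fy=5.4,interpolation=cv2.INTER_CUBIC)
bz=p[2]-.027
for dx in(-.043,.043):
  for dz in(0,.045):
    q=(w2px('scene',[[p[0]+dx,p[1]+.226+.003,bz+dz]])[0]-[x0,y0])*5.4;print(dx,dz,q);cv2.circle(cr,tuple(int(v) for v in q),4,(0,255,0),1)
q=(w2px('scene',[[.617,.167,.05]])[0]-[x0,y0])*5.4;cv2.circle(cr,tuple(int(v) for v in q),4,(255,255,0),1)
cv2.imwrite('pics/c4.png',cr)"
```

```text
t 11.32 p [ 0.535  -0.0804  0.0535] yaw -90.28 z [ 0.001 -0.    -1.   ] F [ 0.4 -0.  -1.7] w 0.0142 g 61.2 j [ 0.22 -0.07 -0.35  0.   -1.29 -0.23]
-0.043 0 [370.25984145 282.63802068]
-0.043 0.045 [374.76841951 210.75081435]
0.043 0 [268.02690802 361.32342146]
0.043 0.045 [270.71751007 287.94798571]
```

View pics/c4.png

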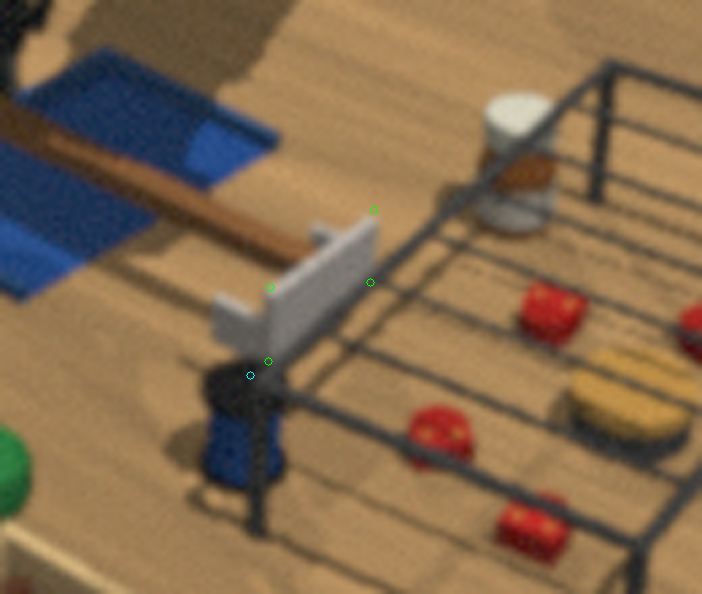

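Request:
move_arm([
  {"delta_pos": [-10,0,-3],"dr": [0,0,0]},
  {"delta_pos": [-16,0,0],"dr": [0,0,0]},
  {"delta_pos": [-16,0,0],"dr": [0,0,0]},
  {"delta_pos": [-16,0,0],"dr": [0,0,0]},
  {"delta_pos": [-16,0,0],"dr": [0,0,0]},
  {"delta_pos": [-16,0,0],"dr": [0,0,0]},
  {"delta_pos": [-15,-4,0],"dr": [0,0,0]},
  {"delta_pos": [-15,-4,0],"dr": [0,0,0]},
  {"delta_pos": [-15,-4,0],"dr": [0,0,0]},
  {"delta_pos": [-15,-4,0],"dr": [0,0,0]},
  {"delta_pos": [-15,-4,0],"dr": [0,0,0]},
  {"delta_pos": [-15,-4,0],"dr": [0,0,0]},
  {"delta_pos": [-10,-3,0],"dr": [0,0,0]},
  {"delta_pos": [-2,0,0],"dr": [0,0,0]},
  {"delta_pos": [0,0,0],"dr": [0,0,0]},
  {"delta_pos": [0,0,8],"dr": [0,0,0]},
  {"delta_pos": [0,0,9],"dr": [0,0,0]},
  {"delta_pos": [0,0,6],"dr": [0,0,0]},
  {"delta_pos": [0,0,3],"dr": [0,0,0]},
  {"delta_pos": [0,0,0],"dr": [0,0,0]},
])

```text
time: 13.03
ee_pos: [0.5624, 0.111, 0.0288]
ee_rot: [2.214, -2.226, -0.001]
force: [-0.0, -0.3, -0.5]
width: 0.0145
grasp_force: 61.3
```

```bash
python3 -c "
from h import *
st()"
```

```text
t 13.03 p [0.5624 0.111  0.0288] yaw -90.32 z [-0.002 -0.001 -1.   ] F [-0.  -0.3 -0.5] w 0.0145 g 61.3 j [ 0.54  0.04 -0.29 -0.   -1.24 -0.55]
```

Request:
move_arm([
  {"delta_pos": [5,0,0],"dr": [0,0,0]},
  {"delta_pos": [10,0,0],"dr": [0,0,0]},
  {"delta_pos": [10,0,0],"dr": [0,0,0]},
  {"delta_pos": [10,0,0],"dr": [0,0,0]},
  {"delta_pos": [10,0,0],"dr": [0,0,0]},
  {"delta_pos": [9,4,0],"dr": [0,0,0]},
  {"delta_pos": [9,5,0],"dr": [0,0,0]},
  {"delta_pos": [9,5,0],"dr": [0,0,0]},
  {"delta_pos": [9,5,0],"dr": [0,0,0]},
  {"delta_pos": [9,5,0],"dr": [0,0,0]},
  {"delta_pos": [9,3,0],"dr": [0,0,0]},
  {"delta_pos": [10,1,0],"dr": [0,0,0]},
  {"delta_pos": [12,1,0],"dr": [0,0,0]},
  {"delta_pos": [12,1,0],"dr": [0,0,0]},
  {"delta_pos": [12,1,0],"dr": [0,0,0]},
  {"delta_pos": [12,1,0],"dr": [0,0,0]},
  {"delta_pos": [12,1,0],"dr": [0,0,0]},
  {"delta_pos": [12,1,0],"dr": [0,0,0]},
  {"delta_pos": [12,1,0],"dr": [0,0,0]},
  {"delta_pos": [8,1,0],"dr": [0,0,0]},
])

```text
time: 14.7
ee_pos: [0.5258, -0.0906, 0.03]
ee_rot: [2.215, -2.228, 0.0]
force: [0.2, 0.3, -1.2]
width: 0.0143
grasp_force: 61.2
```

```bash
cat >> h.py <<'E'
def reds():
    """red blobs (lift tops, z=.016) in both views"""
    for n in('top','scene'):
        im=bot.snapshot(n);h=cv2.cvtColor(im,cv2.COLOR_RGB2HSV)
        m=(((h[...,0]<6)|(h[...,0]>172))&(h[...,1]>170)&(h[...,2]>90)).astype(np.uint8)
        k,l,s,c=cv2.connectedComponentsWithStats(m)
        for i in range(1,k):
            if s[i,4]>=8:
                w=px2w(n,[c[i]],.012)[0]
                if .3<w[0]<.68 and -.2<w[1]<.4:print(n,'area',s[i,4],'xy',np.round(w[:2],3),'bbox',s[i,:4])
E
python3 -c "
from h import *
st();reds()"
```

```text
t 14.7 p [ 0.5258 -0.0906  0.03  ] yaw -90.33 z [-0. -0. -1.] F [ 0.2  0.3 -1.2] w 0.0143 g 61.2 j [ 0.21 -0.07 -0.39  0.   -1.25 -0.21]
top area 79 xy [0.393 0.293] bbox [173 239  12  11]
scene area 41 xy [0.535 0.089] bbox [262 207  10   8]
scene area 76 xy [0.437 0.224] bbox [322 208  11  11]
scene area 50 xy [0.39  0.292] bbox [351 212  13   7]
```

Request:
move_arm([
  {"delta_pos": [6,0,-1],"dr": [0,0,0]},
  {"delta_pos": [12,1,0],"dr": [0,0,0]},
  {"delta_pos": [12,1,0],"dr": [0,0,0]},
  {"delta_pos": [12,1,0],"dr": [0,0,0]},
  {"delta_pos": [12,1,0],"dr": [0,0,0]},
  {"delta_pos": [12,1,0],"dr": [0,0,0]},
  {"delta_pos": [12,1,0],"dr": [0,0,0]},
  {"delta_pos": [12,1,0],"dr": [0,0,0]},
  {"delta_pos": [12,1,0],"dr": [0,0,0]},
  {"delta_pos": [12,1,0],"dr": [0,0,0]},
  {"delta_pos": [12,1,0],"dr": [0,0,0]},
  {"delta_pos": [12,1,0],"dr": [0,0,0]},
  {"delta_pos": [12,0,0],"dr": [0,0,0]},
  {"delta_pos": [12,0,0],"dr": [0,0,0]},
  {"delta_pos": [12,0,0],"dr": [0,0,0]},
  {"delta_pos": [12,0,0],"dr": [0,0,0]},
  {"delta_pos": [6,0,0],"dr": [0,0,0]},
  {"delta_pos": [0,0,0],"dr": [0,0,0]},
  {"delta_pos": [0,0,0],"dr": [0,0,0]},
])

```text
time: 16.38
ee_pos: [0.5139, -0.2813, 0.0309]
ee_rot: [2.215, -2.228, -0.0]
force: [0.4, 0.4, -1.9]
width: 0.0143
grasp_force: 61.2
```

```bash
python3 -c "
from h import *
st();reds()"
```

```text
t 16.38 p [ 0.5139 -0.2813  0.0309] yaw -90.33 z [-0.  0. -1.] F [ 0.4  0.4 -1.9] w 0.0143 g 61.2 j [-0.16  0.07 -0.25  0.   -1.25  0.15]
top area 75 xy [0.434 0.221] bbox [198 226  11  10]
top area 77 xy [0.393 0.293] bbox [173 239  12  11]
scene area 23 xy [ 0.521 -0.108] bbox [216 181   7   6]
scene area 80 xy [0.437 0.224] bbox [322 208  12  11]
scene area 44 xy [0.39  0.292] bbox [351 212  12   7]
```

Request:
move_arm([
  {"delta_pos": [0,0,-10],"dr": [0,0,0]},
  {"delta_pos": [0,0,-16],"dr": [0,0,0]},
  {"delta_pos": [-10,3,0],"dr": [0,0,0]},
  {"delta_pos": [-20,6,0],"dr": [0,0,0]},
  {"delta_pos": [-25,6,0],"dr": [0,0,0]},
  {"delta_pos": [-25,6,0],"dr": [0,0,0]},
  {"delta_pos": [-25,6,0],"dr": [0,0,0]},
  {"delta_pos": [-25,6,0],"dr": [0,0,0]},
  {"delta_pos": [-25,6,0],"dr": [0,0,0]},
  {"delta_pos": [-25,6,0],"dr": [0,0,0]},
  {"delta_pos": [-25,6,0],"dr": [0,0,0]},
  {"delta_pos": [-25,6,0],"dr": [0,0,0]},
  {"delta_pos": [-25,6,0],"dr": [0,0,0]},
  {"delta_pos": [-20,6,0],"dr": [0,0,0]},
  {"delta_pos": [-15,0,0],"dr": [0,0,0]},
  {"delta_pos": [-10,0,0],"dr": [0,0,0]},
  {"delta_pos": [-4,0,0],"dr": [0,0,0]},
  {"delta_pos": [0,0,0],"dr": [0,0,0]},
  {"delta_pos": [0,0,0],"dr": [0,0,0]},
])

```text
time: 18.07
ee_pos: [0.4465, 0.0231, 0.057]
ee_rot: [2.216, -2.227, 0.0]
force: [-0.5, -1.1, -1.9]
width: 0.0147
grasp_force: 61.2
```

```bash
python3 -c "
from h import *
st();reds()"
```

```text
t 18.07 p [0.4465 0.0231 0.057 ] yaw -90.28 z [-0. -0. -1.] F [-0.5 -1.1 -1.9] w 0.0147 g 61.2 j [ 0.51 -0.34 -0.58  0.   -1.34 -0.51]
top area 160 xy [ 0.521 -0.087] bbox [295 196  21  12]
top area 52 xy [0.43  0.222] bbox [198 229  10   8]
top area 68 xy [0.394 0.294] bbox [173 239  12  11]
scene area 116 xy [ 0.522 -0.087] bbox [217 180  14  14]
scene area 47 xy [0.391 0.292] bbox [351 212  12   7]
```

Request:
move_arm([
  {"delta_pos": [0,0,8],"dr": [0,0,0]},
  {"delta_pos": [0,0,9],"dr": [0,0,0]},
  {"delta_pos": [0,0,6],"dr": [0,0,0]},
  {"delta_pos": [0,0,3],"dr": [0,0,0]},
  {"delta_pos": [0,0,0],"dr": [0,0,0]},
  {"delta_pos": [5,0,0],"dr": [0,0,0]},
  {"delta_pos": [10,0,0],"dr": [0,0,0]},
  {"delta_pos": [12,0,0],"dr": [0,0,0]},
  {"delta_pos": [12,0,0],"dr": [0,0,0]},
  {"delta_pos": [12,0,0],"dr": [0,0,0]},
  {"delta_pos": [12,0,0],"dr": [0,0,0]},
  {"delta_pos": [12,0,0],"dr": [0,0,0]},
  {"delta_pos": [12,0,0],"dr": [0,0,0]},
  {"delta_pos": [12,0,0],"dr": [0,0,0]},
  {"delta_pos": [12,0,0],"dr": [0,0,0]},
  {"delta_pos": [12,0,0],"dr": [0,0,0]},
  {"delta_pos": [12,0,0],"dr": [0,0,0]},
  {"delta_pos": [12,0,0],"dr": [0,0,0]},
  {"delta_pos": [12,0,0],"dr": [0,0,0]},
  {"delta_pos": [6,0,0],"dr": [0,0,0]},
])

```text
time: 19.83
ee_pos: [0.4457, -0.1433, 0.0315]
ee_rot: [-2.215, 2.228, -0.001]
force: [1.0, 0.4, -1.1]
width: 0.0145
grasp_force: 61.2
```

```bash
python3 -c "
from h import *
st();reds()"
```

```text
t 19.83 p [ 0.4457 -0.1433  0.0315] yaw -90.35 z [ 0.001 -0.    -1.   ] F [ 1.   0.4 -1.1] w 0.0145 g 61.2 j [ 0.12 -0.26 -0.56  0.   -1.27 -0.13]
top area 164 xy [ 0.52  -0.088] bbox [295 196  21  13]
top area 77 xy [0.393 0.292] bbox [173 239  12  11]
scene area 116 xy [ 0.523 -0.087] bbox [216 180  16  14]
scene area 46 xy [0.39  0.292] bbox [351 212  12   7]
```

Request:
move_arm([
  {"delta_pos": [6,0,0],"dr": [0,0,0]},
  {"delta_pos": [12,0,0],"dr": [0,0,0]},
  {"delta_pos": [12,0,0],"dr": [0,0,0]},
  {"delta_pos": [12,0,0],"dr": [0,0,0]},
  {"delta_pos": [12,0,0],"dr": [0,0,0]},
  {"delta_pos": [12,0,0],"dr": [0,0,0]},
  {"delta_pos": [12,0,0],"dr": [0,0,0]},
  {"delta_pos": [12,0,0],"dr": [0,0,0]},
  {"delta_pos": [12,0,0],"dr": [0,0,0]},
  {"delta_pos": [12,0,0],"dr": [0,0,0]},
  {"delta_pos": [12,0,0],"dr": [0,0,0]},
  {"delta_pos": [12,0,0],"dr": [0,0,0]},
  {"delta_pos": [5,0,0],"dr": [0,0,0]},
  {"delta_pos": [0,0,0],"dr": [0,0,0]},
  {"delta_pos": [0,0,-10],"dr": [0,0,0]},
  {"delta_pos": [0,0,-16],"dr": [0,0,0]},
  {"delta_pos": [-10,0,0],"dr": [0,0,0]},
  {"delta_pos": [-20,0,0],"dr": [0,0,0]},
  {"delta_pos": [-20,0,0],"dr": [0,0,0]},
  {"delta_pos": [-20,0,0],"dr": [0,0,0]},
])

```text
time: 21.6
ee_pos: [0.4453, -0.2131, 0.0574]
ee_rot: [-2.215, 2.227, -0.0]
force: [-0.0, 0.1, -1.2]
width: 0.0145
grasp_force: 61.2
```

```bash
python3 -c "
from h import *
st();reds()"
```

```text
t 21.6 p [ 0.4453 -0.2131  0.0574] yaw -90.29 z [ 0.001  0.    -1.   ] F [-0.   0.1 -1.2] w 0.0145 g 61.2 j [-0.04 -0.2  -0.46 -0.   -1.31  0.03]
top area 11 xy [ 0.537 -0.075] bbox [296 196   9   2]
top area 79 xy [0.393 0.293] bbox [173 239  12  11]
scene area 34 xy [ 0.43  -0.076] bbox [242 172  11   6]
scene area 117 xy [ 0.522 -0.087] bbox [217 180  15  14]
scene area 47 xy [0.39  0.292] bbox [351 211  12   8]
```

Request:
move_arm([
  {"delta_pos": [-10,-6,0],"dr": [0,0,-0.029]},
  {"delta_pos": [-18,-6,0],"dr": [0,0,-0.029]},
  {"delta_pos": [-20,-6,0],"dr": [0,0,-0.029]},
  {"delta_pos": [-20,-8,0],"dr": [0,0,-0.029]},
  {"delta_pos": [-20,-8,0],"dr": [0,0,-0.029]},
  {"delta_pos": [-16,-5,0],"dr": [0,0,0]},
  {"delta_pos": [-8,-5,0],"dr": [0,0,0]},
  {"delta_pos": [0,0,0],"dr": [0,0,0]},
  {"delta_pos": [0,0,0],"dr": [0,0,0]},
])

```text
time: 22.45
ee_pos: [0.4808, -0.0995, 0.0572]
ee_rot: [2.373, -2.059, 0.0]
force: [-0.5, 0.0, -1.6]
width: 0.0143
grasp_force: 61.2
```

```bash
cat >> h.py <<'E'
def path(W,yaw):
    """tool-axis deltas through TCP way points W at constant yaw, tool down"""
    p=bot.read_state()['ee_pos'][:2];c,s=np.cos(yaw),np.sin(yaw)
    for w in W:
        d=np.array(w)-p;print(np.round([d@[c,s]*1000,d@[s,-c]*1000],1));p=np.array(w)
E
python3 -c "
from h import *
st();y=np.radians(-90)+.14;path([(.4765,-.009),(.4275,.016),(.4155,.101),(.4275,.016),(.4765,-.009)],y)"
```

```text
t 22.45 p [ 0.4808 -0.0995  0.0572] yaw -81.9 z [-0. -0. -1.] F [-0.5  0.  -1.6] w 0.0143 g 61.2 j [ 0.21 -0.21 -0.47  0.   -1.31 -0.07]
[-90.2  -8.4]
[-31.6  45. ]
[-85.8   0. ]
[85.8 -0. ]
[ 31.6 -45. ]
```

Request:
move_arm([
  {"delta_pos": [-10,-1,0],"dr": [0,0,0]},
  {"delta_pos": [-20,-2,0],"dr": [0,0,0]},
  {"delta_pos": [-20,-2,0],"dr": [0,0,0]},
  {"delta_pos": [-20,-2,0],"dr": [0,0,0]},
  {"delta_pos": [-20,-1.5,0],"dr": [0,0,0]},
  {"delta_pos": [-8,11,0],"dr": [0,0,0]},
  {"delta_pos": [-8,11,0],"dr": [0,0,0]},
  {"delta_pos": [-8,11.5,0],"dr": [0,0,0]},
  {"delta_pos": [-8,11.5,0],"dr": [0,0,0]},
  {"delta_pos": [-14,0,0],"dr": [0,0,0]},
  {"delta_pos": [-18,0,0],"dr": [0,0,0]},
  {"delta_pos": [-18,0,0],"dr": [0,0,0]},
  {"delta_pos": [-18,0,0],"dr": [0,0,0]},
  {"delta_pos": [-12,0,0],"dr": [0,0,0]},
  {"delta_pos": [-6,0,0],"dr": [0,0,0]},
  {"delta_pos": [0,0,0],"dr": [0,0,0]},
  {"delta_pos": [0,0,0],"dr": [0,0,0]},
])

```text
time: 23.87
ee_pos: [0.4153, 0.1008, 0.057]
ee_rot: [2.371, -2.06, 0.0]
force: [0.2, 0.5, -1.2]
width: 0.0145
grasp_force: 61.2
```

```bash
python3 -c "
from h import *
st();reds()
im=bot.snapshot('scene')[:,:,::-1];x0,y0=225,120;cr=cv2.resize(im[y0:y0+130,x0:x0+170],None,fx=4.6,fy=4.6,interpolation=cv2.INTER_CUBIC);cv2.imwrite('pics/c5.png',cr)"
```

```text
t 23.87 p [0.4153 0.1008 0.057 ] yaw -81.98 z [-0. -0. -1.] F [ 0.2  0.5 -1.2] w 0.0145 g 61.2 j [ 0.72 -0.41 -0.62  0.   -1.36 -0.58]
top area 159 xy [ 0.521 -0.087] bbox [295 196  21  12]
top area 54 xy [ 0.429 -0.075] bbox [297 228   9   8]
top area 29 xy [0.402 0.296] bbox [174 238  10   6]
scene area 21 xy [ 0.432 -0.08 ] bbox [243 172   6   5]
scene area 115 xy [ 0.522 -0.087] bbox [216 180  16  14]
```

View pics/c5.png

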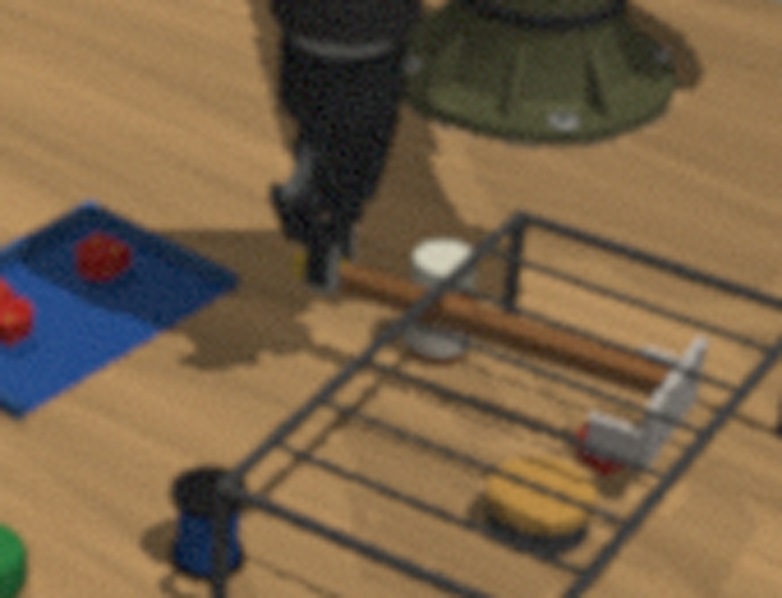

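Request:
move_arm([
  {"delta_pos": [0,0,8],"dr": [0,0,0]},
  {"delta_pos": [0,0,9],"dr": [0,0,0]},
  {"delta_pos": [0,0,6],"dr": [0,0,0]},
  {"delta_pos": [0,0,3],"dr": [0,0,0]},
  {"delta_pos": [0,0,0],"dr": [0,0,0]},
  {"delta_pos": [6,0,0],"dr": [0,0,0]},
  {"delta_pos": [10,0,0],"dr": [0,0,0]},
  {"delta_pos": [10,0,0],"dr": [0,0,0]},
  {"delta_pos": [10,0,0],"dr": [0,0,0]},
  {"delta_pos": [10,0,0],"dr": [0,0,0]},
  {"delta_pos": [10,0,0],"dr": [0,0,0]},
  {"delta_pos": [10,0,0],"dr": [0,0,0]},
  {"delta_pos": [10,0,0],"dr": [0,0,0]},
  {"delta_pos": [10,0,0],"dr": [0,0,0]},
  {"delta_pos": [6,-8,0],"dr": [0,0,0]},
  {"delta_pos": [6,-9,0],"dr": [0,0,0]},
  {"delta_pos": [6,-9,0],"dr": [0,0,0]},
  {"delta_pos": [7,-9,0],"dr": [0,0,0]},
  {"delta_pos": [7,-9,0],"dr": [0,0,0]},
  {"delta_pos": [0,0,0],"dr": [0,0,0]},
])

```text
time: 25.68
ee_pos: [0.4764, -0.0109, 0.0309]
ee_rot: [2.369, -2.061, 0.0]
force: [-0.0, 0.2, -1.5]
width: 0.0145
grasp_force: 61.2
```

```bash
python3 -c "
from h import *
st();reds();y=np.radians(-90)+.14;path([(.481,-.08),(.481,-.265)],y)"
```

```text
t 25.68 p [ 0.4764 -0.0109  0.0309] yaw -82.05 z [-0.    -0.001 -1.   ] F [-0.   0.2 -1.5] w 0.0145 g 61.2 j [ 0.4  -0.23 -0.54  0.   -1.27 -0.26]
top area 31 xy [ 0.425 -0.078] bbox [297 230   9   7]
scene area 99 xy [ 0.523 -0.089] bbox [216 180  16  12]
[69.9  4. ]
[183.2  25.8]
```

Request:
move_arm([
  {"delta_pos": [6,0,0],"dr": [0,0,0]},
  {"delta_pos": [12,1,0],"dr": [0,0,0]},
  {"delta_pos": [12,1,0],"dr": [0,0,0]},
  {"delta_pos": [12,1,0],"dr": [0,0,0]},
  {"delta_pos": [12,1,0],"dr": [0,0,0]},
  {"delta_pos": [12,1,0],"dr": [0,0,0]},
  {"delta_pos": [12,1.5,0],"dr": [0,0,0]},
  {"delta_pos": [12,1.5,0],"dr": [0,0,0]},
  {"delta_pos": [12,1.5,0],"dr": [0,0,0]},
  {"delta_pos": [12,1.5,0],"dr": [0,0,0]},
  {"delta_pos": [12,1.5,0],"dr": [0,0,0]},
  {"delta_pos": [12,1.5,0],"dr": [0,0,0]},
  {"delta_pos": [12,1.5,0],"dr": [0,0,0]},
  {"delta_pos": [12,1.5,0],"dr": [0,0,0]},
  {"delta_pos": [12,1.5,0],"dr": [0,0,0]},
  {"delta_pos": [12,1.5,0],"dr": [0,0,0]},
  {"delta_pos": [6,1,0],"dr": [0,0,0]},
])

```text
time: 27.2
ee_pos: [0.4811, -0.2036, 0.0313]
ee_rot: [-2.371, 2.061, -0.001]
force: [-0.5, -0.3, -1.5]
width: 0.0142
grasp_force: 61.2
```

```bash
python3 -c "
from h import *
st();reds()"
```

```text
t 27.2 p [ 0.4811 -0.2036  0.0313] yaw -81.99 z [ 0. -0. -1.] F [-0.5 -0.3 -1.5] w 0.0142 g 61.2 j [-0.01 -0.1  -0.42  0.   -1.25  0.15]
scene area 84 xy [ 0.526 -0.077] bbox [218 183  14  11]
```

Request:
move_arm([
  {"delta_pos": [9,1.3,0],"dr": [0,0,0]},
  {"delta_pos": [10,1.4,0],"dr": [0,0,0]},
  {"delta_pos": [10,1.4,0],"dr": [0,0,0]},
  {"delta_pos": [10,1.4,0],"dr": [0,0,0]},
  {"delta_pos": [7,1,0],"dr": [0,0,0]},
  {"delta_pos": [0,0,0],"dr": [0,0,0]},
  {"delta_pos": [0,0,-10],"dr": [0,0,0]},
  {"delta_pos": [0,0,-20],"dr": [0,0,0]},
  {"delta_pos": [0,0,-20],"dr": [0,0,0]},
  {"delta_pos": [0,0,-20],"dr": [0,0,0]},
  {"delta_pos": [0,0,-20],"dr": [0,0,0]},
  {"delta_pos": [0,0,-20],"dr": [0,0,0]},
  {"delta_pos": [0,0,-10],"dr": [0,0,0]},
  {"delta_pos": [0,0,0],"dr": [0,0,0]},
])

```text
time: 28.47
ee_pos: [0.4827, -0.2493, 0.1546]
ee_rot: [-2.37, 2.059, -0.008]
force: [-0.1, -0.1, -1.5]
width: 0.0143
grasp_force: 61.3
```

```bash
python3 -c "
from h import *
st();reds()"
```

```text
t 28.47 p [ 0.4827 -0.2493  0.1546] yaw -81.96 z [ 0.005 -0.002 -1.   ] F [-0.1 -0.1 -1.5] w 0.0143 g 61.3 j [-0.11 -0.11 -0.2   0.   -1.47  0.25]
scene area 106 xy [ 0.439 -0.056] bbox [242 172  16  13]
scene area 115 xy [ 0.523 -0.087] bbox [216 180  16  14]
```

Request:
move_arm([
  {"delta_pos": [0,0,0],"dr": [0,0,-0.05]},
  {"delta_pos": [0,0,0],"dr": [0,0,-0.1]},
  {"delta_pos": [0,0,0],"dr": [0,0,-0.1]},
  {"delta_pos": [0,0,0],"dr": [0,0,-0.1]},
  {"delta_pos": [0,0,0],"dr": [0,0,-0.1]},
  {"delta_pos": [0,0,0],"dr": [0,0,-0.1]},
  {"delta_pos": [0,0,0],"dr": [0,0,-0.1]},
  {"delta_pos": [0,0,0],"dr": [0,0,-0.1]},
  {"delta_pos": [0,0,0],"dr": [0,0,-0.1]},
  {"delta_pos": [0,0,0],"dr": [0,0,-0.1]},
  {"delta_pos": [0,0,0],"dr": [0,0,-0.1]},
  {"delta_pos": [0,0,0],"dr": [0,0,0]},
  {"delta_pos": [0,0,0],"dr": [0,0,0]},
])

```text
time: 29.65
ee_pos: [0.4809, -0.2488, 0.1496]
ee_rot: [-3.084, 0.599, 0.003]
force: [-0.2, 0.1, 0.0]
width: 0.0143
grasp_force: 61.2
```

```bash
python3 -c "
from h import *
st();rel([.512,-.322,.04],np.radians(-21.8))"
```

```text
t 29.65 p [ 0.4809 -0.2488  0.1496] yaw -21.99 z [-0.002  0.001 -1.   ] F [-0.2  0.1  0. ] w 0.0143 g 61.2 j [-0.11 -0.11 -0.21 -0.   -1.47  1.29]
delta [ 56.5  56.3 109.5] dr [ 0.0001  0.0021 -0.0033]
```

Request:
move_arm([
  {"delta_pos": [8,8,0],"dr": [0,0,0]},
  {"delta_pos": [16,16,10],"dr": [0,0,0]},
  {"delta_pos": [16,16,20],"dr": [0,0,0]},
  {"delta_pos": [16,16,20],"dr": [0,0,0]},
  {"delta_pos": [0,0,20],"dr": [0,-0.03,0]},
  {"delta_pos": [0,0,20],"dr": [0,-0.03,0]},
  {"delta_pos": [0,0,12],"dr": [0,-0.03,0]},
  {"delta_pos": [0,0,7],"dr": [0,-0.03,0]},
  {"delta_pos": [0,0,0],"dr": [0,0,0]},
  {"delta_pos": [0,0,10],"dr": [0,0,0]},
  {"delta_pos": [0,0,10],"dr": [0,0,0]},
  {"delta_pos": [0,0,8],"dr": [0,0,0]},
  {"delta_pos": [0,0,4],"dr": [0,0,0]},
  {"delta_pos": [0,0,0],"dr": [0,0,0]},
  {"delta_pos": [0,0,0],"dr": [0,0,0]},
])

```text
time: 30.9
ee_pos: [0.5071, -0.3197, 0.0106]
ee_rot: [-3.058, 0.589, 0.183]
force: [0.7, 0.5, -1.2]
width: 0.0142
grasp_force: 61.2
```

```bash
python3 -c "
from h import *
st();rel([.512,-.322,.005],np.radians(-21.8),-.12)"
```

```text
t 30.9 p [ 0.5071 -0.3197  0.0106] yaw -21.82 z [-0.111  0.044 -0.993] F [ 0.7  0.5 -1.2] w 0.0142 g 61.2 j [-0.24  0.23 -0.11 -0.02 -1.35  1.43]
delta [6.  0.3 4.9] dr [ 0.0003 -0.0003 -0.0003]
```

Lower 5 mm more, then release and rise.

Request:
move_arm([
  {"delta_pos": [0,0,3],"dr": [0,0,0]},
  {"delta_pos": [0,0,2],"dr": [0,0,0]},
  {"delta_pos": [0,0,0],"dr": [0,0,0]},
  {"delta_pos": [0,0,0],"dr": [0,0,0]},
])

```text
time: 31.23
ee_pos: [0.5067, -0.3195, 0.0055]
ee_rot: [-3.057, 0.589, 0.184]
force: [0.2, -0.3, -1.5]
width: 0.0145
grasp_force: 61.3
```

Request:
move_arm([
  {"delta_pos": [0,0,0],"dr": [0,0,0]},
  {"delta_pos": [0,0,0],"dr": [0,0,0]},
  {"delta_pos": [0,0,0],"dr": [0,0,0]},
  {"delta_pos": [0,0,0],"dr": [0,0,0]},
  {"delta_pos": [0,0,0],"dr": [0,0,0]},
  {"delta_pos": [0,0,-10],"dr": [0,0,0]},
  {"delta_pos": [0,0,-20],"dr": [0,0,0]},
  {"delta_pos": [0,0,-25],"dr": [0,0,0]},
  {"delta_pos": [0,0,-25],"dr": [0,0,0]},
  {"delta_pos": [0,0,-25],"dr": [0,0,0]},
  {"delta_pos": [0,0,-25],"dr": [0,0,0]},
  {"delta_pos": [0,25,0],"dr": [0,0,0]},
  {"delta_pos": [0,25,0],"dr": [0,0,0]},
  {"delta_pos": [0,25,0],"dr": [0,0,0]},
  {"delta_pos": [0,25,0],"dr": [0,0,0]},
  {"delta_pos": [0,10,0],"dr": [0,0,0]},
  {"delta_pos": [0,0,0],"dr": [0,0,0]},
  {"delta_pos": [0,0,0],"dr": [0,0,0]},
], jaw=1)

```text
time: 32.73
ee_pos: [0.4801, -0.4277, 0.1349]
ee_rot: [-3.057, 0.591, 0.183]
force: [0.7, -0.2, 0.1]
width: 0.0854
grasp_force: 0.0
```

```bash
python3 -c "
from h import *
st();reds()
im=bot.snapshot('top');h=cv2.cvtColor(im,cv2.COLOR_RGB2HSV)
m=((h[...,0]>22)&(h[...,0]<32)&(h[...,1]>180)&(h[...,2]>130)).astype(np.uint8)
k,l,s,c=cv2.connectedComponentsWithStats(m)
for i in range(1,k):
  if s[i,4]>10:print('yellow',s[i,4],px2w('top',[c[i]],.018)[0])
m=((h[...,0]>15)&(h[...,0]<30)&(h[...,1]>120)&(h[...,2]>110)).astype(np.uint8)
"
```

```text
t 32.73 p [ 0.4801 -0.4277  0.1349] yaw -21.88 z [-0.111  0.044 -0.993] F [ 0.7 -0.2  0.1] w 0.0854 g 0.0 j [-0.41  0.27  0.15  0.   -1.58  1.6 ]
top area 159 xy [ 0.521 -0.087] bbox [295 196  20  12]
top area 153 xy [ 0.437 -0.061] bbox [286 224  22  13]
scene area 115 xy [ 0.439 -0.059] bbox [241 172  17  13]
scene area 114 xy [ 0.523 -0.087] bbox [217 180  15  14]
yellow 15 [0.88554331 0.48734166 0.018     ]
yellow 20 [0.88509583 0.35423532 0.018     ]
yellow 14 [0.88448064 0.2203234  0.018     ]
```

```bash
python3 -c "
from h import *
for n in('top','scene'):
  a=cv2.imread(f'pics/{n}0_raw.png').astype(int);b=bot.snapshot(n)[:,:,::-1].astype(int)
  for nm,P,r in(('tin',(.4714,.2952,.026),9),('jar',(.361,.150,.07),8),('spool',(.617,.167,.05),8)):
    u,v=np.round(w2px(n,[P])[0]).astype(int);A=a[v-r-8:v+r+9,u-r-8:u+r+9].astype(np.uint8);B=b[v-r:v+r+1,u-r:u+r+1].astype(np.uint8)
    m=cv2.matchTemplate(A,B,cv2.TM_CCOEFF_NORMED);_,q,_,l=cv2.minMaxLoc(m);print(n,nm,round(q,2),np.array(l)-8)
  h=cv2.cvtColor(b[:,:,::-1].astype(np.uint8),cv2.COLOR_RGB2HSV)
  t=np.array([.5067,-.3195])+.012*np.array([.928,-.371]);u,v=w2px(n,[[t[0],t[1],.017]])[0].astype(int);print(n,'tail hsv',(u,v),h[v-2:v+3,u-2:u+3].reshape(-1,3).mean(0))
  B0=[(.297,-.236,z) for z in(.02,.045)];u,v=w2px(n,B0[1:])[0].astype(int);print('blade hsv',(u,v));print(h[v-4:v+5,u-6:u+7,1])
"
```

```text
top tin 0.99 [0 0]
top jar 1.0 [0 0]
top spool 0.99 [0 0]
top tail hsv (np.int64(383), np.int64(201)) [15.88 87.16 38.88]
blade hsv (np.int64(359), np.int64(277))
[[118  71  98  88  90  90  96 105 106  94 127  92 131]
 [109 123  91  80  59  71 104 100 134  89 118 121 101]
 [ 88 107  85 100  65  76 111 131 108 107 101 110 133]
 [120  83  88  80  85 118 124 106  97 118 122 127  96]
 [113 110 111  89 105  90 128  87  85 115 115 100 100]
 [ 92  98  87  92  73 113 145 124  99 116 119 128 117]
 [ 94 114 109  99 107  99 106 106  89 108 100 118 120]
 [ 87 100  83 100 120 105 102 115 112 100 127 118 101]
 [ 94  92  74  88 113 135 114 102  89 116 117  94 117]]
scene tin 0.84 [-1  0]
scene jar 1.0 [0 0]
scene spool 0.99 [0 0]
scene tail hsv (np.int64(171), np.int64(157)) [ 20.76 159.32 169.84]
blade hsv (np.int64(236), np.int64(134))
[[ 33  23  34  45  65 102 112 116 125 116 107 121 118]
 [ 45  24  23  28  36  64  96 112 116 110 123 111 115]
 [ 52  26  19  25  25  40  61  90 112 118 120 113 109]
 [ 58  24  22  24  27  31  35  50  85 116 109 116 113]
 [ 41  58  80  81  49  31  30  33  54  87 114 125 122]
 [ 76 106 126 138 114  60  33  24  36  52  83 107 117]
 [134 143 150 148 150 110  52  24  25  35  51  82 109]
 [147 151 148 152 145 138  64  26  28  25  33  62 102]
 [163 146 158 149 151 129  68  26  26  21  25  46  83]]
```

```bash
python3 -c "
from plant import bot
print(bot.sign_off())"
```

```text
the job is handed in; nothing more can be done
None
```

I raked all four lifts into the tray, laid the rake on the bench clear of it, left the tin, jar and spool in place, and handed the job in at about 33 s; sign-off returned no verdict, and I did not re-measure the last, hammer or brush at the end.

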